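# Trial-slide a drawer box between newly glued runners

## Task

The two metal runners on the plywood board have just been glued down and must not be touched. With the fingertips, push the open wooden drawer box along the board into the lane between the runners and on until its end is fully home against the wooden stop, without the box or the robot touching either runner. Slide it only, never pick it up or tip it, and leave the other things on the bench where they are.

Things in the scene. Friction and masses are not known exactly. Their poses are not given: they have to be found in the camera images.
- board: Fixed plywood board, 460 (x) x 240 (y) x 12 mm. Origin: underside, on the lane's middle line. +x points down the lane to the stop, +y left of that, +z up. Plywood spans x -250 to 210, y -120 to 120 mm; top face z = 12. The lane between the runners is 110 wide (y -55 to 55), from its mouth at x = -40 to the stop's face at x = 170; below x = -40 the board is open and the drawer box starts there.
- rail_left: Left metal runner, a fixed straight aluminium strip, 210 long (x) x 18 wide (y) x 15 mm tall. Origin at the middle of its underside, at (65, 64, 12) mm in the board's frame; its axes are the board's. Its top is 27 mm above the bench.
- rail_right: Right metal runner, the same as the left, origin at (65, -64, 12) mm in the board's frame.
- stop: The stop, a fixed dark wooden bar across the far end of the lane, 25 (x) x 146 (y) x 30 mm tall. Origin at the bottom middle of its near face, at (170, 0, 12) mm in the board's frame; the box is home when its leading end lies on this face, the box's origin then being at x = 115 mm in the board's frame.
- drawer: Loose open-topped light wooden drawer box, 110 (x) x 90 (y) x 60 mm tall, 8 mm walls, flat outside faces, 0.3 to 0.65 kg, drill bits fixed inside. Origin: centre of its underside; +x along its length, at first roughly along the board's +x. Starts on the open board, up to 30 mm off the lane's middle line and 0.2 rad askew. Centred in the lane it has 10 mm free each side.
- glue: Bystander: white glue bottle standing on the bench, 48 mm across, 130 mm tall; origin at the centre of its underside.
- driver: Bystander: screwdriver lying on the bench, beyond the board from the robot; origin under its middle, x along it.
- offcut: Bystander: wooden offcut, 50 x 90 x 35 mm, lying on the bench between robot and board; origin at the centre of its underside.
- wax: Bystander: round low wax tin, 64 mm across, 40 mm tall, on the bench past the stop; origin at the centre of its underside.

How it is judged (in metres and radians):
On the way:
1. the drawer box has entered the lane, standing flat on the board between the runners (x of drawer in the frame of board between 0.02 and 0.1 m and z of drawer in the frame of board below 0.016 m and y of drawer in the frame of board between -0.011 and 0.011 m), for 0.05 s.
At the end, for the whole second after the job is handed in: The drawer box stands flat and still on the board between the runners, its leading end within 6 mm of the stop and square to it within 0.1 rad, touching no runner (x of drawer in the frame of board between 0.109 and 0.118 m and y of drawer in the frame of board between -0.011 and 0.011 m and z of drawer in the frame of board between 0.008 and 0.016 m and angle between the x axis of drawer and the x axis of board, either way round below 0.1 rad and angle between drawer's own z axis and vertical below 0.05 rad and linear speed of drawer below 0.01 m/s).
It fails at once if the drawer box touched a runner (contact force between drawer and rail_left above 0.1 N or contact force between drawer and rail_right above 0.1 N).
It fails at once if the robot touched a runner (contact force between any of the fingers, the arm and rail_left above 0.1 N or contact force between any of the fingers, the arm and rail_right above 0.1 N).
It fails at once if the drawer box was lifted off the board or tipped (z of drawer in the frame of board above 0.019 m or angle between drawer's own z axis and vertical above 0.12 rad).
It fails at once if another thing on the bench was moved or tipped over (distance of any of glue, driver, offcut, wax from where it was at the start of the episode above 0.015 m or angle between glue's own z axis and vertical above 0.3 rad).
It also fails if it takes over 64 s, if anything falls off the work surface, if the arm or the gripper's body presses on something with over 40 N, if the wrist force passes 120 N, or if a joint passes its speed limit or range.

## Robot

A 6-joint arm with a two-finger parallel gripper is mounted at the origin on the work surface. World frame = base frame: x ahead of the robot, y to its left, z up, the work surface at z = 0. Lengths are in m, angles in degrees, forces in N, time in s.
With the tool pointing down it reaches from about 0.4 to 0.825 m from the base axis. Payload 7 kg.
Tool frame: the origin (TCP) lies on the centre line of the jaws, within the pads' length; the fingertips stand 14 mm ahead of it and the grasp point (between the pads) lies 5 mm behind it; z points along the fingers, y is the line along which they close (so a half turn about z gives the same grasp; the last joint's range is limited). The gripper opens to 88 mm and grips with 3 to 60 N. Pads are 19 mm wide; open, the fingers measure 130 mm over their backs; the gripper's body (78 mm by 193 mm) begins 47 mm behind the grasp point.
Start: joints at [-52.076, 20.546, 0.682, 0, -70.136, -16.507], TCP at [0.246, -0.628, 0.241] pointing down, gripper open.
Joint ranges: [-176.03, 176.03], [-82.01, 121.73], [-58.28, 71.71], [-173.87, 95.51], [-174.79, -0.11], [-173.66, 173.66]. Speed limits (degrees/s): [136.94, 136.94, 172.46, 180, 180, 180].

## Interface

Orientations are given as [roll, pitch, yaw] about the fixed x, y, z axes, in that order (R = Rz(yaw) Ry(pitch) Rx(roll)).
In Python, from plant import r gives the robot as it stands.
- The arm moves only by the tool send_rows, never from a script. Its argument "steps" is a list of rows, each an object with "dp": the shift along the tool's x, y, z in mm, a list of three; "roll": the turn about the tool's z in rad; "jaw": the opening in per cent of the stroke, from 0 (shut) to 100 (fully open). In form: [{"dp": [tx, ty, tz], "roll": roll, "jaw": jaw}, ...]. A call has 1 to 5 rows; each row is the pose to reach, as a shift and turn from the pose commanded when the call began, along the tool's axes at that moment; what a row does not reach only later rows make up. A row lasts 1/8 s, in which the tool goes at most 62.5 mm and 10.7 degrees, less where a joint would pass 70% of its speed; a pose out of reach is approached as far as the arm can. A call with a gripper value outside its range is refused whole. The fingers move at their own pace and stop on an object; "newtons" is the grip in N (left out, the last holds). Time passes only in rows, so rows that repeat a pose let the fingers close. It gives the time, the measured TCP pose, the force, the opening and the grip force at its end, in the units of the state.
- r.get_state(): the state, without advancing time (a new reading comes with each control period).
- r.capture(name): name is "side" or "top" or "wrist"; returns a dict with "image" (420x560x3 uint8, blue, green, red), "K" (3x3 intrinsics, pixels), "rvec" (rotation vector, rad) and "tvec" (3), from world to camera coordinates, as OpenCV has them. Camera axes: x right, y down, z forward; pixel columns grow to the right and rows downward; lengths in m; the calibration is good to about 2 mm. A picture is of the moment at which its call begins. There is no depth.
- r.close_job(): hands the job in; it is judged then, once.
The state is a dict: "time_s": time; "joints": joint angles; "qd": joint speeds; "joint_torque": joint torques, N m; "tcp_pos": TCP position; "eef_rot": TCP orientation; "contact_force": force on the tool from outside, world axes, zero at the start; "moment": the same for the moment, N m; "gripper_width": finger opening in m; "gripper_force": force on a finger pad.
Only numpy, scipy, OpenCV 4.12 (cv2) and the standard library are available. Lean on these libraries where they do the work, as an engineer would, in place of code of your own. Each camera call takes 0.05 s, during which the arm holds its last target. There are 200 camera calls.

## Working session

There is one attempt and no reset: what is moved stays moved. The work goes in short steps, Python scripts to look and compute and a tool call to move; the robot and the scene stay as the last step left them, time stands still between calls to the robot, and variables do not carry over. Pictures are saved under pics/ and viewed, at most 10 in all, crops included, and the job is handed in when it is done.

Besides the shell and the picture viewer there is one more tool, called after "Call:" by a JSON object that holds its "fn" and its "kwargs", one argument or row to a line. send_rows: Moves the arm, as the interface text tells. Its arguments: {"type":"object","properties":{"steps":{"type":"array","items":{"type":"object","properties":{"dp":{"type":"array","items":{"type":"number"}},"roll":{"type":"number"},"jaw":{"type":"number"}}}},"newtons":{"type":"number"}},"required":["steps"]}

```bash
mkdir -p pics; python3 - <<'E'
from plant import r
import cv2
s=r.get_state();print(s['time_s'],s['tcp_pos'],s['eef_rot'],s['gripper_width'])
for n in('top','side'):
    c=r.capture(n);cv2.imwrite(f'pics/{n}0.png',c['image']);print(n,c['K'].tolist(),c['rvec'],c['tvec'])
E
```

```text
0.0 [ 0.24628067 -0.62797307  0.23961118] [ 1.79906041e+02 -6.91555405e-03 -1.58592806e+02] 0.08762917395890467
top [[517.0535132048503, 0.0, 280.3785001131278], [0.0, 517.0535132048503, 202.84646635500528], [0.0, 0.0, 1.0]] [ 2.1147171  -2.12367385  0.21069418] [0.10993918 0.57703344 1.01202662]
side [[523.0790852639628, 0.0, 286.841137019653], [0.0, 523.0790852639628, 207.1110524099076], [0.0, 0.0, 1.0]] [ 0.63581307 -2.5713335   1.25152699] [0.56551641 0.15860952 0.82108436]
```

View pics/top0.png

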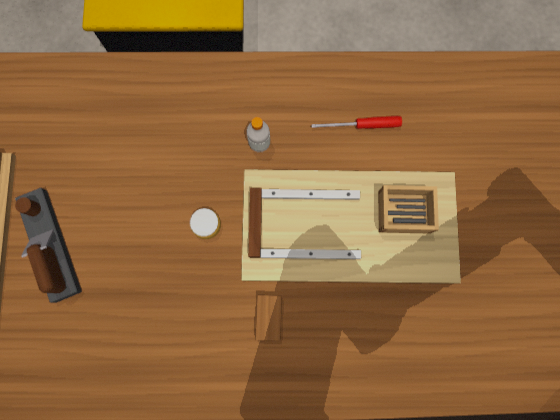

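View pics/side0.png

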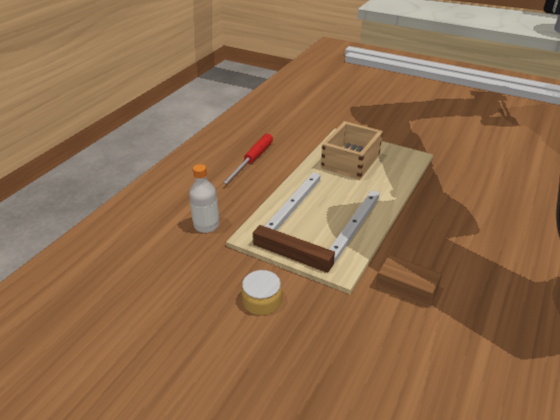

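The top view shows the lane running to image left. The runners are at rows about 194 and 254 (columns 262–360), the stop at column 255, and the box around (409,209), offset towards image top. The side view confirms the layout.

```bash
cat > h.py <<'E'
import cv2,numpy as np
from plant import r
def ray(c,uv,z):
    R=cv2.Rodrigues(c['rvec'])[0];C=-R.T@np.ravel(c['tvec'])
    p=cv2.undistortPoints(np.float64(uv).reshape(-1,1,2),c['K'],None).reshape(-1,2)
    d=np.c_[p,np.ones(len(p))]@R
    return (C+d*((z-C[2])/d[:,2])[:,None])[:,:2]
def big(m,n=2):
    k=cv2.findContours(m,cv2.RETR_EXTERNAL,cv2.CHAIN_APPROX_NONE)[0]
    return sorted(k,key=cv2.contourArea)[::-1][:n]
E
python3 - <<'E'
from h import *
c=r.capture('top');im=c['image'];hsv=cv2.cvtColor(im,cv2.COLOR_BGR2HSV)
for n,(u,v) in dict(rail=(330,195),railshadow=(335,254),ply=(400,250),plyshadow=(310,240),ply2=(300,180),boxrim=(410,187),rimbot=(410,229),rimR=(435,210),rimL=(381,210),bench=(330,300)).items(): print(n,hsv[v,u])
m=cv2.inRange(hsv,(0,0,60),(179,60,255));m[:150]=0;m[300:]=0;m[:,:240]=0;m[:,370:]=0
for k in big(m,3):
    b=cv2.boxPoints(cv2.minAreaRect(k));print(cv2.contourArea(k),b.round(1).tolist(),ray(c,b,.027).round(4).tolist())
print(ray(c,[[244,170],[457,171],[459,283],[242,282]],.012).round(4).tolist())
cv2.imwrite('pics/crop.png',cv2.resize(im[160:295,340:470],None,fx=5,fy=4.4,interpolation=cv2.INTER_NEAREST) if 0 else cv2.resize(im[165:250,360:460],None,fx=7,fy=7,interpolation=cv2.INTER_CUBIC))
E
```

```text
rail [ 30   4 203]
railshadow [ 18   8 156]
ply [ 21  85 203]
plyshadow [ 20  97 161]
ply2 [ 21  87 202]
boxrim [ 18 118 197]
rimbot [ 17 126 156]
rimR [ 17 119 195]
rimL [ 16 140  93]
bench [ 14 163 111]
831.5 [[260.0, 249.0], [360.0, 249.0], [360.0, 258.0], [260.0, 258.0]] [[0.4853, 0.1504], [0.4844, -0.0585], [0.4657, -0.0578], [0.4665, 0.1504]]
813.0 [[261.8999938964844, 197.89999389648438], [262.0, 188.5], [359.1000061035156, 189.8000030517578], [359.0, 199.1999969482422]] [[0.5943, 0.1468], [0.6148, 0.1466], [0.6112, -0.0609], [0.5907, -0.06]]
3.0 [[255.0, 150.0], [263.0, 150.0], [263.0, 151.0], [255.0, 151.0]] [[0.7005, 0.162], [0.7004, 0.1446], [0.6982, 0.1446], [0.6983, 0.162]]
[[0.6598, 0.1865], [0.6557, -0.2785], [0.4139, -0.2655], [0.4179, 0.1884]]
```

View pics/crop.png

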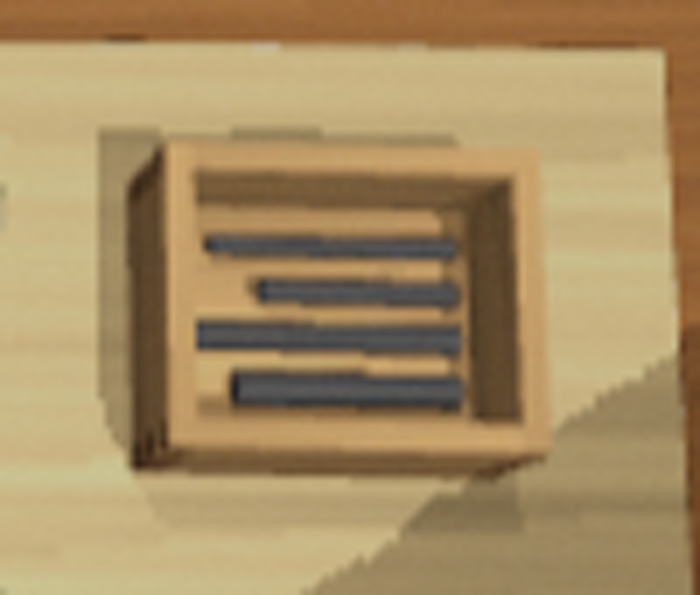

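The crop shows the rim corners at crop pixels (162,140), (540,153), (550,450), (172,450), clearly resolved; the drill bits lie on the box floor. Next I refine the runners and rim at sub-pixel level.

```bash
cat >> h.py <<'E'
def frame(c):
    hsv=cv2.cvtColor(c['image'],cv2.COLOR_BGR2HSV);S=hsv[:,:,1].astype(float)
    P=[];
    for lo,hi in((180,206),(242,266)):
        us=np.arange(275,350);w=np.clip(70-S[lo:hi,275:350],0,None)*(hsv[lo:hi,275:350,2]>110)
        w[w<15]=0;v=(w*np.arange(lo,hi)[:,None]).sum(0)/w.sum(0)
        f=np.polyfit(us,v,1);e=v-np.polyval(f,us);k=abs(e)<.6;f=np.polyfit(us[k],v[k],1)
        P.append(ray(c,[[275,np.polyval(f,275)],[350,np.polyval(f,350)]],.027))
    return P
def toboard(p,O,a):
    d=np.array([np.cos(a),np.sin(a)]);q=np.atleast_2d(p)-O
    return np.c_[q@d,q@np.array([-d[1],d[0]])]
E
python3 - <<'E'
from h import *
c=r.capture('top');L=frame(c)
for p in L: 
    d=p[0]-p[1];print('rail',p.round(4).tolist(),np.degrees(np.arctan2(d[1],d[0])))
box=[[383.1,185],[437.1,186.9],[438.6,229.3],[384.6,229.3]]
W=ray(c,box,.072);print(W.round(4).tolist(),W.mean(0))
for i in range(4):
    d=W[i]-W[(i+1)%4];print(np.linalg.norm(d),np.degrees(np.arctan2(d[1],d[0])))
# mouth ends & board
M=ray(c,[[360,194.5],[361,254]],.027);print(M)
hsv=cv2.cvtColor(c['image'],cv2.COLOR_BGR2HSV);k=big(cv2.morphologyEx(cv2.inRange(hsv,(15,0,90),(40,125,255)),cv2.MORPH_OPEN,np.ones((3,3))),1)[0]
b=cv2.boxPoints(cv2.minAreaRect(k));Wb=ray(c,b,.012);print('board',b.tolist(),Wb.round(4).tolist(),[np.linalg.norm(Wb[i]-Wb[i-1]) for i in range(4)])
s=r.capture('side');cv2.imwrite('pics/sidecrop.png',cv2.resize(s['image'][115:255,220:440],None,fx=3.6,fy=3.6,interpolation=cv2.INTER_CUBIC))
E
```

```text
rail [[0.6038, 0.1188], [0.6013, -0.0412]] 89.12425292559851
rail [[0.4769, 0.1191], [0.4736, -0.0372]] 88.77619892189816
[[0.6109, -0.1034], [0.6065, -0.2139], [0.5187, -0.2114], [0.5192, -0.1024]] [ 0.56383737 -0.15778305]
0.11067133359740175 87.69930644490219
0.08777060704020984 -1.6610711089306798
0.108968054486254 -90.23782253235005
0.09172890689219824 179.41958709255312
[[ 0.60085517 -0.06247632]
 [ 0.47396923 -0.06019557]]
board [[240.84829711914062, 280.3662109375], [242.21694946289062, 168.818603515625], [461.3557434082031, 171.5074462890625], [459.9870910644531, 283.0550537109375]] [[0.4213, 0.1908], [0.6625, 0.1904], [0.6545, -0.2879], [0.4138, -0.2676]] [np.float64(0.45845228930592), np.float64(0.241132096984273), np.float64(0.47836438950464855), np.float64(0.24157858836636725)]
```

View pics/sidecrop.png

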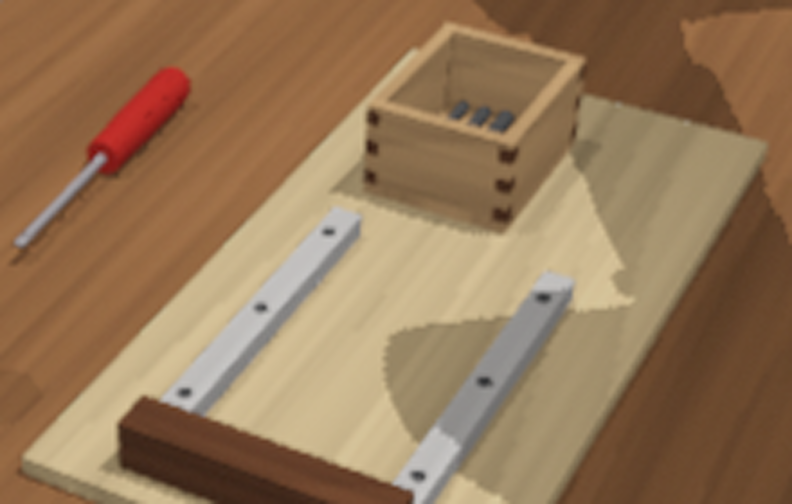

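The side crop confirms the box sits on the open board with clear space around it. The runners measure 127 mm apart (128 expected). The lane axis is at about 88.95° in world and the box is about 28 mm to the right of the lane, nearly square to it. I'll push its far side first, jaws along the lane.

Call:
{"fn": "send_rows", "kwargs": {
  "steps": [
    {"dp":[-50,28,0],"roll":0.08,"jaw":65},
    {"dp":[-105,58,0],"roll":0.16,"jaw":65},
    {"dp":[-160,88,0],"roll":0.24,"jaw":65},
    {"dp":[-215,118,0],"roll":0.32,"jaw":65},
    {"dp":[-265,146,0],"roll":0.392,"jaw":65}
  ]
}}

```text
time_s: 0.88
tcp_pos: [0.441, -0.3939, 0.2407]
eef_rot: [-180.0, 0.0, 178.8]
contact_force: [0.8, -0.3, 0.6]
gripper_width: 0.0574
gripper_force: 0.0
```

Call:
{"fn": "send_rows", "kwargs": {
  "steps": [
    {"dp":[-38,48,0],"roll":0,"jaw":65},
    {"dp":[-76,96,0],"roll":0,"jaw":65},
    {"dp":[-115,144,0],"roll":0,"jaw":65},
    {"dp":[-154,192,0],"roll":0,"jaw":65},
    {"dp":[-194,240,0],"roll":0,"jaw":65}
  ]
}}

```text
time_s: 1.5
tcp_pos: [0.6392, -0.1575, 0.2408]
eef_rot: [-180.0, 0.0, 179.0]
contact_force: [0.1, -0.7, -0.6]
gripper_width: 0.0573
gripper_force: 0.0
```

Call:
{"fn": "send_rows", "kwargs": {
  "steps": [
    {"dp":[0,0,40],"roll":0,"jaw":65},
    {"dp":[0,0,80],"roll":0,"jaw":65},
    {"dp":[0,0,120],"roll":0,"jaw":65},
    {"dp":[0,0,120],"roll":0,"jaw":65}
  ]
}}

```text
time_s: 2.0
tcp_pos: [0.6359, -0.1591, 0.1173]
eef_rot: [180.0, -0.4, 178.9]
contact_force: [-0.2, 0.3, 0.1]
gripper_width: 0.0569
gripper_force: 0.0
```

Call:
{"fn": "send_rows", "kwargs": {
  "steps": [
    {"dp":[0,0,30],"roll":0,"jaw":65},
    {"dp":[0,0,57],"roll":0,"jaw":65},
    {"dp":[0,0,57],"roll":0,"jaw":65}
  ]
}}

```text
time_s: 2.38
tcp_pos: [0.6378, -0.1594, 0.0636]
eef_rot: [-180.0, -0.1, 179.0]
contact_force: [-0.2, 0.1, 0.9]
gripper_width: 0.0565
gripper_force: 0.0
```

Call:
{"fn": "send_rows", "kwargs": {
  "steps": [
    {"dp":[4,0,0],"roll":0,"jaw":65},
    {"dp":[8,0,0],"roll":0,"jaw":65},
    {"dp":[12,0,0],"roll":0,"jaw":65},
    {"dp":[16,0,0],"roll":0,"jaw":65},
    {"dp":[20,0,0],"roll":0,"jaw":65}
  ]
}}

```text
time_s: 3.0
tcp_pos: [0.6194, -0.1588, 0.0643]
eef_rot: [-180.0, 0.2, 179.0]
contact_force: [5.0, -0.1, -0.8]
gripper_width: 0.0572
gripper_force: 2.0
```

Call:
{"fn": "send_rows", "kwargs": {
  "steps": [
    {"dp":[3,0,0],"roll":0,"jaw":65},
    {"dp":[6,0,0],"roll":0,"jaw":65},
    {"dp":[9,0,0],"roll":0,"jaw":65}
  ]
}}

```text
time_s: 3.38
tcp_pos: [0.6105, -0.1587, 0.0643]
eef_rot: [-180.0, 0.2, 179.0]
contact_force: [5.0, -0.0, 1.5]
gripper_width: 0.0572
gripper_force: 2.6
```

```bash
python3 - <<'E'
from h import *
c=r.capture('top');cv2.imwrite('pics/top1.png',cv2.resize(c['image'][150:290,340:480],None,fx=4,fy=4,interpolation=cv2.INTER_CUBIC))
E
```

```text
(no output)
```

View pics/top1.png

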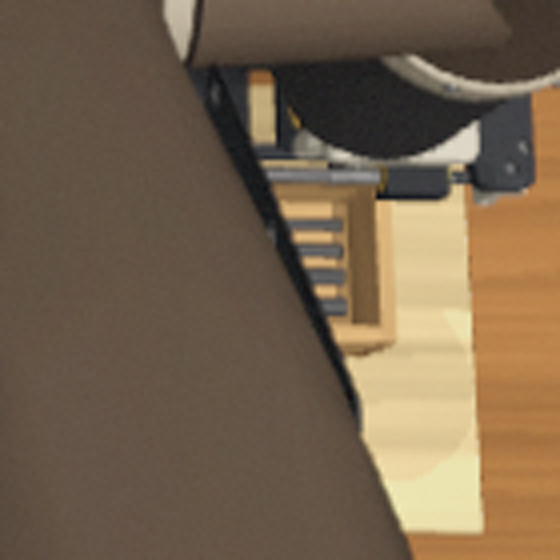

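The arm hides the left part. The box's near-right rim corner is at crop (393,345), pressed by the fingers with 5 N. I keep pushing slightly short of the goal, then retreat and look.

Call:
{"fn": "send_rows", "kwargs": {
  "steps": [
    {"dp":[4,0,0],"roll":0,"jaw":65},
    {"dp":[8,0,0],"roll":0,"jaw":65},
    {"dp":[12,0,0],"roll":0,"jaw":65},
    {"dp":[16,0,0],"roll":0,"jaw":65},
    {"dp":[19,0,0],"roll":0,"jaw":65}
  ]
}}

```text
time_s: 4.05
tcp_pos: [0.5915, -0.1584, 0.0643]
eef_rot: [-180.0, 0.2, 179.0]
contact_force: [5.1, -0.1, 2.5]
gripper_width: 0.057
gripper_force: 2.8
```

Call:
{"fn": "send_rows", "kwargs": {
  "steps": [
    {"dp":[0,0,0],"roll":0,"jaw":65},
    {"dp":[-15,0,0],"roll":0,"jaw":65},
    {"dp":[-30,0,0],"roll":0,"jaw":65},
    {"dp":[-30,0,-50],"roll":0,"jaw":65},
    {"dp":[-30,0,-110],"roll":0,"jaw":65}
  ]
}}

```text
time_s: 4.68
tcp_pos: [0.6195, -0.159, 0.1724]
eef_rot: [-180.0, -0.3, 178.9]
contact_force: [1.7, 0.4, 0.9]
gripper_width: 0.0573
gripper_force: 0.0
```

Call:
{"fn": "send_rows", "kwargs": {
  "steps": [
    {"dp":[17,-29,0],"roll":-0.17,"jaw":65},
    {"dp":[34,-58,0],"roll":-0.34,"jaw":60},
    {"dp":[51,-87,0],"roll":-0.51,"jaw":55},
    {"dp":[68,-116,0],"roll":-0.68,"jaw":50},
    {"dp":[82,-145,0],"roll":-0.85,"jaw":45}
  ]
}}

```text
time_s: 5.3
tcp_pos: [0.5349, -0.3033, 0.1728]
eef_rot: [179.9, -0.1, -132.0]
contact_force: [1.0, -0.9, -1.6]
gripper_width: 0.0408
gripper_force: 0.0
```

Call:
{"fn": "send_rows", "kwargs": {
  "steps": [
    {"dp":[0,0,0],"roll":-0.17,"jaw":40},
    {"dp":[0,0,0],"roll":-0.34,"jaw":40},
    {"dp":[0,0,0],"roll":-0.51,"jaw":40},
    {"dp":[0,0,0],"roll":-0.68,"jaw":40},
    {"dp":[0,0,0],"roll":-0.721,"jaw":40}
  ]
}}

```text
time_s: 5.92
tcp_pos: [0.5356, -0.3025, 0.1727]
eef_rot: [179.9, 0.0, -90.9]
contact_force: [0.5, -0.3, 0.0]
gripper_width: 0.0346
gripper_force: 0.0
```

```bash
python3 - <<'E'
from h import *
c=r.capture('top');cv2.imwrite('pics/top2.png',cv2.resize(c['image'][165:265,350:470],None,fx=6,fy=6,interpolation=cv2.INTER_CUBIC))
L=frame(c);print([p.round(4).tolist() for p in L])
E
```

```text
[[[0.6039, 0.1188], [0.6012, -0.0411]], [[0.477, 0.1191], [0.4736, -0.0372]]]
```

View pics/top2.png

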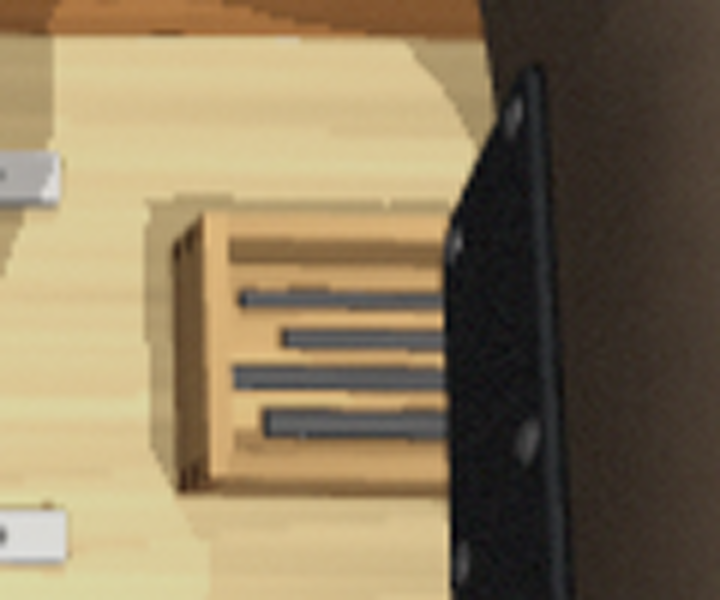

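The box now lies between the runner lines. The rim's front corners are at crop (205,212) and (212,480), and the base front corners at (173,248) and (180,491).

```bash
python3 - <<'E'
from h import *
c=r.capture('top');f=lambda p:np.array(p)/6.+[350,165]
O=np.array([.5378,-.0213]);a=np.radians(88.97)
W=ray(c,f([[205,212],[212,480],[445,214],[445,483]]),.072);print('rim',W.round(4).tolist(),toboard(W,O,a).round(4).tolist())
B=ray(c,f([[173,248],[180,491],[445,495]]),.012);print('base',toboard(B,O,a).round(4).tolist())
print('mouth',toboard(ray(c,f([[60,178],[68,535]]),.027),O,a).round(4).tolist())
# saturation-edge fit of the upper rim edge
S=cv2.cvtColor(c['image'],cv2.COLOR_BGR2HSV)[:,:,1].astype(float)
for u in (390,400,410,420): print(u,S[196:206,u],S[240:252,u])
E
```

```text
rim [[0.5788, -0.1042], [0.4874, -0.1025], [0.5778, -0.1857], [0.4861, -0.1803]] [[-0.0821, -0.0425], [-0.0821, 0.0489], [-0.1637, -0.0429], [-0.16, 0.0488]]
base [[-0.0825, -0.0416], [-0.0829, 0.0459], [-0.1765, 0.046]]
mouth [[-0.04, -0.0634], [-0.0407, 0.0635]]
390 [ 85.  85.  89.  96. 101. 112. 115. 115. 118. 129.] [121. 118. 121. 119. 127. 128. 133. 118.  92.  89.  89.  87.]
400 [ 85.  85.  89.  97. 102. 111. 115. 114. 123. 128.] [120. 117. 118. 116. 120. 124. 127. 118.  93.  86.  88.  87.]
410 [ 84.  84.  92.  94.  97. 109. 113. 112. 118. 127.] [121. 118. 114. 114. 118. 125. 128. 131.  93.  89.  87.  88.]
420 [ 87.  86.  93.  97.  99. 107. 112. 113. 115. 124.] [118. 116. 113. 115. 116. 124. 130. 129.  95.  86.  85.  88.]
```

The box centre is about 2.5 mm left of the lane's middle and square, with 10 mm free per side. The width comes out at 91 mm, which matches. Now I push from the rear with two fingers.

Call:
{"fn": "send_rows", "kwargs": {
  "steps": [
    {"dp":[0,3,40],"roll":0.002,"jaw":40},
    {"dp":[0,3,80],"roll":0.002,"jaw":40},
    {"dp":[0,3,110],"roll":0.002,"jaw":40},
    {"dp":[-20,3,110],"roll":0.002,"jaw":40},
    {"dp":[-40,3,110],"roll":0.002,"jaw":40}
  ]
}}

```text
time_s: 6.65
tcp_pos: [0.5337, -0.2614, 0.0639]
eef_rot: [180.0, -0.0, -91.2]
contact_force: [0.2, -0.1, 0.3]
gripper_width: 0.0355
gripper_force: 0.0
```

Call:
{"fn": "send_rows", "kwargs": {
  "steps": [
    {"dp":[-10,0,0],"roll":0,"jaw":40},
    {"dp":[-20,0,0],"roll":0,"jaw":40},
    {"dp":[-27,0,0],"roll":0,"jaw":40},
    {"dp":[-34,0,0],"roll":0,"jaw":40},
    {"dp":[-40,0,0],"roll":0,"jaw":40}
  ]
}}

```text
time_s: 7.28
tcp_pos: [0.534, -0.2222, 0.0637]
eef_rot: [-180.0, -0.0, -91.1]
contact_force: [0.5, -4.0, 0.7]
gripper_width: 0.0352
gripper_force: 2.5
```

Call:
{"fn": "send_rows", "kwargs": {
  "steps": [
    {"dp":[-6,0,0],"roll":0,"jaw":40},
    {"dp":[-12,0,0],"roll":0,"jaw":40},
    {"dp":[-18,0,0],"roll":0,"jaw":40},
    {"dp":[-24,0,0],"roll":0,"jaw":40},
    {"dp":[-30,0,0],"roll":0,"jaw":40}
  ]
}}

```text
time_s: 7.9
tcp_pos: [0.5347, -0.1921, 0.0636]
eef_rot: [-180.0, -0.0, -91.1]
contact_force: [-0.7, -6.1, 0.2]
gripper_width: 0.0348
gripper_force: 2.4
```

```bash
python3 - <<'E'
from h import *
c=r.capture('top');cv2.imwrite('pics/top3.png',cv2.resize(c['image'][170:270,320:440],None,fx=6,fy=6,interpolation=cv2.INTER_CUBIC))
s=r.capture('side');cv2.imwrite('pics/side3.png',cv2.resize(s['image'][120:280,230:440],None,fx=3.6,fy=3.6,interpolation=cv2.INTER_CUBIC))
E
```

```text
(no output)
```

View pics/top3.png

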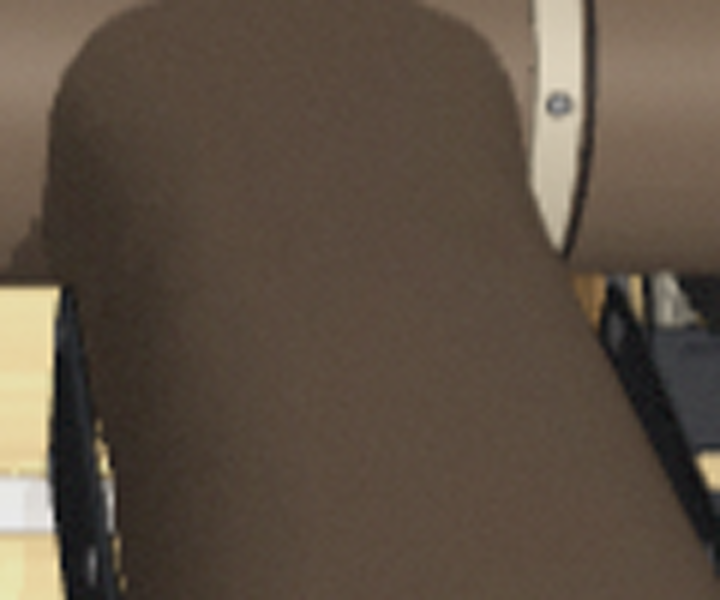

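The arm hides the box from above here, so I use the side view.

View pics/side3.png

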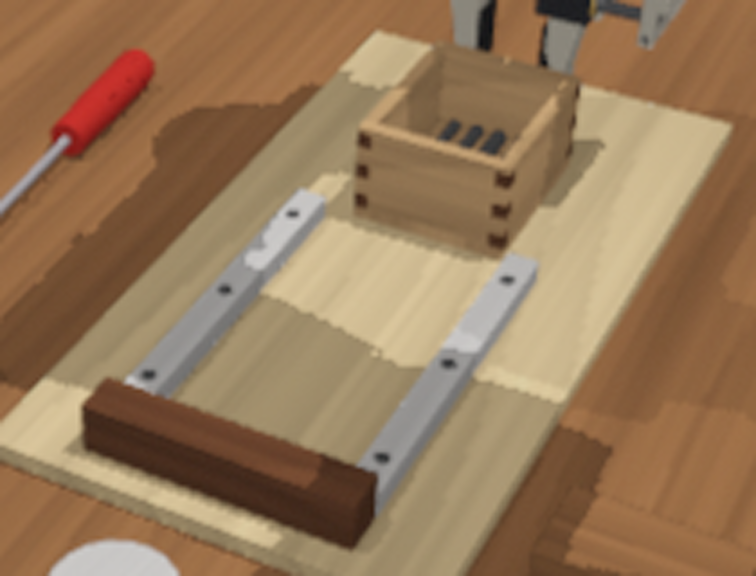

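The side view shows the box front base corners at crop (355,208) and (500,254). The runner top end corners are at (300,188)/(326,203) and (503,254)/(537,265).

```bash
python3 - <<'E'
from h import *
c=r.capture('side');f=lambda p:np.array(p)/3.6+[230,120]
O=np.array([.5378,-.0213]);a=np.radians(88.97)
for n,p,z in(('base',[[355,208],[500,254]],.012),('rim',[[357,133],[508,172],[440,45],[578,85]],.072),('rails',[[300,188],[326,203],[503,254],[537,265]],.027),('stopTopNear',[[107,380],[376,478]],.042)):
    print(n,toboard(ray(c,f(p),z),O,a).round(4).tolist())
E
```

```text
base [[-0.0561, -0.0461], [-0.0544, 0.0437]]
rim [[-0.0424, -0.0416], [-0.0463, 0.0454], [-0.1528, -0.0396], [-0.1488, 0.0473]]
rails [[-0.0392, -0.0735], [-0.0328, -0.054], [-0.0353, 0.0515], [-0.0348, 0.0713]]
stopTopNear [[0.1739, -0.0723], [0.1743, 0.0716]]
```

The box is centred within about 2 mm and square, so I push on into the lane.

Call:
{"fn": "send_rows", "kwargs": {
  "steps": [
    {"dp":[-7,0,0],"roll":0,"jaw":40},
    {"dp":[-14,0,0],"roll":0,"jaw":40},
    {"dp":[-21,0,0],"roll":0,"jaw":40},
    {"dp":[-28,0,0],"roll":0,"jaw":40},
    {"dp":[-35,0,0],"roll":0,"jaw":40}
  ]
}}

```text
time_s: 8.68
tcp_pos: [0.5352, -0.1568, 0.0634]
eef_rot: [180.0, 0.0, -91.1]
contact_force: [-0.4, -2.6, -1.2]
gripper_width: 0.0354
gripper_force: 1.5
```

Call:
{"fn": "send_rows", "kwargs": {
  "steps": [
    {"dp":[-7,0,0],"roll":0,"jaw":40},
    {"dp":[-14,0,0],"roll":0,"jaw":40},
    {"dp":[-21,0,0],"roll":0,"jaw":40},
    {"dp":[-28,0,0],"roll":0,"jaw":40},
    {"dp":[-35,0,0],"roll":0,"jaw":40}
  ]
}}

```text
time_s: 9.3
tcp_pos: [0.536, -0.1219, 0.0635]
eef_rot: [180.0, 0.0, -91.1]
contact_force: [1.1, -2.8, -1.1]
gripper_width: 0.0349
gripper_force: 1.5
```

```bash
python3 - <<'E'
from h import *
s=r.capture('side');cv2.imwrite('pics/side4.png',cv2.resize(s['image'][120:280,230:440],None,fx=3.6,fy=3.6,interpolation=cv2.INTER_CUBIC))
E
```

```text
(no output)
```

View pics/side4.png

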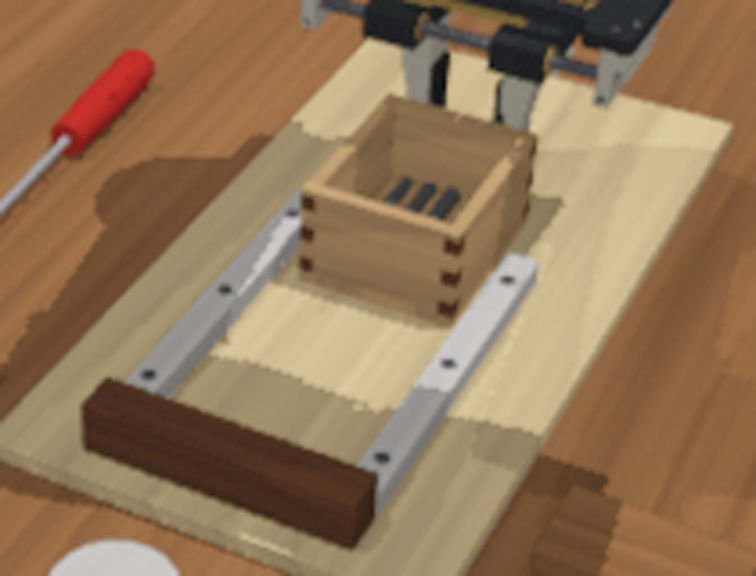

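The box is in the lane mouth, with base front corners at crop (300,271) and (449,323).

```bash
python3 - <<'E'
from h import *
c=r.capture('side');f=lambda p:np.array(p)/3.6+[230,120]
O=np.array([.5378,-.0213]);a=np.radians(88.97)
for n,p,z in(('base',[[300,271],[449,323]],.012),('rim',[[301,190],[457,235],[387,96],[536,140]],.072)):
    print(n,toboard(ray(c,f(p),z),O,a).round(4).tolist())
E
```

```text
base [[0.0133, -0.0468], [0.0165, 0.0431]]
rim [[0.022, -0.0438], [0.0201, 0.044], [-0.0856, -0.0432], [-0.083, 0.0471]]
```

It is centred within about 1 mm, with roughly 155 mm to go.

Call:
{"fn": "send_rows", "kwargs": {
  "steps": [
    {"dp":[-8,0,0],"roll":0,"jaw":40},
    {"dp":[-16,0,0],"roll":0,"jaw":40},
    {"dp":[-24,0,0],"roll":0,"jaw":40},
    {"dp":[-32,0,0],"roll":0,"jaw":40},
    {"dp":[-40,0,0],"roll":0,"jaw":40}
  ]
}}

```text
time_s: 10.02
tcp_pos: [0.537, -0.082, 0.0637]
eef_rot: [-180.0, -0.0, -91.1]
contact_force: [-1.5, -4.8, 1.5]
gripper_width: 0.0348
gripper_force: 2.6
```

Call:
{"fn": "send_rows", "kwargs": {
  "steps": [
    {"dp":[-8,0,0],"roll":0,"jaw":40},
    {"dp":[-16,0,0],"roll":0,"jaw":40},
    {"dp":[-24,0,0],"roll":0,"jaw":40},
    {"dp":[-32,0,0],"roll":0,"jaw":40},
    {"dp":[-40,0,0],"roll":0,"jaw":40}
  ]
}}

```text
time_s: 10.65
tcp_pos: [0.5376, -0.042, 0.0637]
eef_rot: [180.0, -0.0, -91.1]
contact_force: [-0.3, -6.1, 2.5]
gripper_width: 0.0349
gripper_force: 2.7
```

Call:
{"fn": "send_rows", "kwargs": {
  "steps": [
    {"dp":[-8,0,0],"roll":0,"jaw":40},
    {"dp":[-16,0,0],"roll":0,"jaw":40},
    {"dp":[-24,0,0],"roll":0,"jaw":40},
    {"dp":[-32,0,0],"roll":0,"jaw":40},
    {"dp":[-40,0,0],"roll":0,"jaw":40}
  ]
}}

```text
time_s: 11.28
tcp_pos: [0.5383, -0.0021, 0.0637]
eef_rot: [180.0, -0.0, -91.1]
contact_force: [-0.8, -5.8, 2.6]
gripper_width: 0.0351
gripper_force: 2.8
```

```bash
python3 - <<'E'
from h import *
s=r.capture('side');cv2.imwrite('pics/side5.png',cv2.resize(s['image'][120:280,230:440],None,fx=3.6,fy=3.6,interpolation=cv2.INTER_CUBIC))
E
```

```text
(no output)
```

View pics/side5.png

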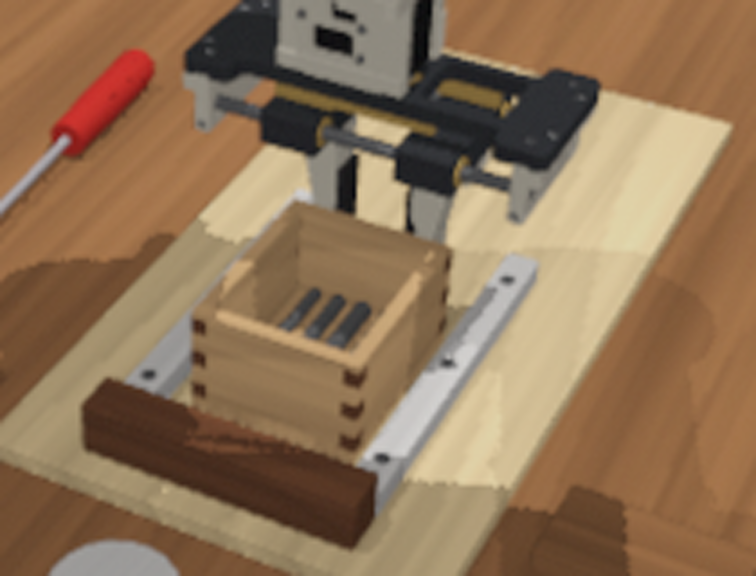

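The box is centred in the lane, with its rim front corners at crop (193,312) and (359,365), about 35 mm short of the stop. I now go slowly and watch the force.

Call:
{"fn": "send_rows", "kwargs": {
  "steps": [
    {"dp":[-5,0,0],"roll":0,"jaw":40},
    {"dp":[-10,0,0],"roll":0,"jaw":40},
    {"dp":[-15,0,0],"roll":0,"jaw":40},
    {"dp":[-20,0,0],"roll":0,"jaw":40},
    {"dp":[-25,0,0],"roll":0,"jaw":40}
  ]
}}

```text
time_s: 11.95
tcp_pos: [0.5387, 0.0225, 0.0636]
eef_rot: [180.0, -0.0, -91.1]
contact_force: [-0.1, -6.4, 3.1]
gripper_width: 0.035
gripper_force: 2.9
```

Call:
{"fn": "send_rows", "kwargs": {
  "steps": [
    {"dp":[-2,0,0],"roll":0,"jaw":40},
    {"dp":[-4,0,0],"roll":0,"jaw":40},
    {"dp":[-6,0,0],"roll":0,"jaw":40}
  ]
}}

```text
time_s: 12.32
tcp_pos: [0.5388, 0.0281, 0.0636]
eef_rot: [180.0, -0.0, -91.1]
contact_force: [3.6, -16.7, 2.8]
gripper_width: 0.035
gripper_force: 7.9
```

Call:
{"fn": "send_rows", "kwargs": {
  "steps": [
    {"dp":[-1,0,0],"roll":0,"jaw":40},
    {"dp":[-1,0,0],"roll":0,"jaw":40}
  ]
}}

```text
time_s: 12.58
tcp_pos: [0.5388, 0.0281, 0.0637]
eef_rot: [180.0, -0.1, -91.1]
contact_force: [2.2, -13.5, 2.0]
gripper_width: 0.0351
gripper_force: 6.6
```

```bash
python3 - <<'E'
from h import *
c=r.capture('side');im=c['image'];print(r.get_state()['contact_force'])
O=np.array([.5378,-.0213]);a=np.radians(88.97)
# expected rim corners when home, projected; and the rim's brightness edges near them
d=np.array([np.cos(a),np.sin(a)]);n=np.array([-d[1],d[0]])
P=[np.r_[O+x*d+y*n,.072] for x,y in((.17,-.045),(.17,.045))]
print(cv2.projectPoints(np.array(P),c['rvec'],c['tvec'],c['K'],None)[0].reshape(-1,2).round(1))
m=cv2.inRange(cv2.cvtColor(im,cv2.COLOR_BGR2HSV),(13,70,150),(25,140,255))
h=cv2.cvtColor(im,cv2.COLOR_BGR2HSV)
for u in (280,295,310): print(u,[tuple(int(t) for t in h[v,u]) for v in range(204,246,2)])
E
```

```text
[  1.39715963 -13.43760829   2.68383473]
[[274.1 215.7]
 [321.8 232.4]]
280 [(20, 82, 172), (20, 84, 166), (18, 53, 159), (15, 93, 150), (16, 111, 149), (17, 112, 153), (17, 108, 158), (17, 110, 151), (16, 109, 145), (16, 110, 142), (16, 108, 146), (16, 111, 140), (16, 110, 141), (16, 108, 149), (12, 146, 91), (11, 144, 113), (11, 142, 108), (11, 148, 114), (11, 146, 112), (11, 146, 101), (11, 149, 72)]
295 [(16, 112, 127), (16, 112, 132), (16, 111, 129), (16, 113, 129), (16, 114, 127), (16, 114, 123), (16, 115, 122), (16, 111, 117), (17, 103, 194), (17, 101, 200), (17, 110, 141), (16, 109, 138), (16, 109, 140), (16, 109, 155), (16, 109, 147), (17, 110, 151), (16, 114, 139), (11, 145, 88), (10, 145, 111), (11, 144, 108), (11, 144, 115)]
310 [(16, 111, 140), (16, 113, 140), (15, 96, 111), (120, 4, 62), (14, 70, 77), (16, 111, 126), (16, 104, 123), (8, 15, 67), (120, 3, 89), (120, 3, 77), (16, 102, 145), (17, 99, 200), (16, 104, 181), (16, 109, 141), (17, 110, 148), (16, 110, 153), (16, 108, 153), (17, 111, 149), (16, 110, 151), (15, 118, 128), (11, 144, 101)]
```

The box is seated: the TCP no longer advances under 13 N. The rim front edge is at the predicted home rows (223 at column 295, 228 at column 310). Now I back off.

Call:
{"fn": "send_rows", "kwargs": {
  "steps": [
    {"dp":[2,0,0],"roll":0,"jaw":40},
    {"dp":[5,0,0],"roll":0,"jaw":40},
    {"dp":[15,0,0],"roll":0,"jaw":40},
    {"dp":[25,0,0],"roll":0,"jaw":40},
    {"dp":[25,0,-40],"roll":0,"jaw":40}
  ]
}}

```text
time_s: 13.25
tcp_pos: [0.5363, 0.003, 0.1013]
eef_rot: [179.6, -0.1, -91.2]
contact_force: [0.5, 1.5, 0.4]
gripper_width: 0.0351
gripper_force: 0.0
```

```bash
python3 - <<'E'
from h import *
s=r.capture('side');h=cv2.cvtColor(s['image'],cv2.COLOR_BGR2HSV)
for u in (280,295,310): print(u,[(v,int(h[v,u,2])) for v in range(204,240,2)])
E
```

```text
280 [(204, 170), (206, 164), (208, 156), (210, 147), (212, 146), (214, 150), (216, 180), (218, 169), (220, 141), (222, 140), (224, 142), (226, 137), (228, 138), (230, 146), (232, 90), (234, 110), (236, 105), (238, 112)]
295 [(204, 144), (206, 149), (208, 146), (210, 148), (212, 144), (214, 140), (216, 138), (218, 133), (220, 193), (222, 197), (224, 138), (226, 136), (228, 138), (230, 152), (232, 145), (234, 148), (236, 136), (238, 85)]
310 [(204, 139), (206, 139), (208, 112), (210, 66), (212, 75), (214, 123), (216, 135), (218, 92), (220, 87), (222, 74), (224, 143), (226, 197), (228, 178), (230, 138), (232, 146), (234, 150), (236, 150), (238, 147)]
```

The rim edges have not moved after the retreat, so I hand in.

```bash
python3 -c "
from plant import r
print(r.close_job())"
```

```text
the job is handed in; nothing more can be done
None
```

The drawer box was pushed down the lane until it sat home against the stop, and the job is handed in at about 13 s; force readings and camera checks gave no sign of runner contact, but the judge's verdict was not returned.

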